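# Close the drying canister and hold it up for inspection

## Robot

A 6-joint arm with a two-finger parallel gripper is mounted at the origin on a cart in front of the work surface, level with it; the furniture and walls round the work are solid. World frame = base frame: x ahead of the robot, y to its left, z up, the work surface at z = 0. Lengths are in m, angles in rad, forces in N, time in s.
With the tool pointing down it reaches from about 0.35 to 0.85 m from the base axis. Payload 8.1 kg.
Tool frame: the origin (TCP) lies on the centre line of the jaws, within the pads' length; the fingertips stand 8 mm ahead of it and the grasp point (between the pads) lies 11 mm behind it (ctrl.finger_overhang is the distance from the TCP to the fingertips, in m); z points along the fingers, y is the line along which they close (so a half turn about z gives the same grasp; the last joint's range is limited). The gripper opens to 93 mm and grips with 3 to 60 N. Pads are 15 mm wide; open, the fingers measure 128 mm over their backs; the gripper's body (75 mm by 188 mm) begins 65 mm behind the grasp point.
Start: joints at [1.228, 0.13, 1.488, -0, 1.523, -0.085], TCP at [0.153, 0.58, 0.227] pointing down, gripper open.
Joint ranges: [-2.96, 2.96], [-0.89, 2.26], [0.02, 2.5], [-1.34, 4.48], [0, 2.73], [-2.66, 2.66]. Speed limits (rad/s): [2.39, 2.39, 2.79, 3.14, 3.14, 3.14].

## Interface

Orientations are given as a unit quaternion [x, y, z, w].
In Python, from plant import ctrl gives the robot as it stands. The module is installed in compiled form; this text tells all that it offers.
- The arm moves only by the shell command python3 -m inch 'ROWS' [OPENING]. ROWS is text: rows parted by semicolons, each of 4 numbers parted by spaces: the shift along the tool's x, y, z in m, then the turn about the tool's z in rad. A call has 1 to 12 rows; each row shifts and turns the commanded pose from where the row before left it, along the tool's axes as they then stand; what a row does not reach is not made up. A row lasts 1/8 s, in which the tool goes at most 62.5 mm and 10.7 degrees, less where a joint would pass 70% of its speed; a pose out of reach is approached as far as the arm can. A call is refused whole if a number of a shift passes 0.0625 or a number of a turn 0.188, either way. A call with a gripper value outside its range is refused whole. OPENING is the opening, from -1 (shut) to 1 (fully open), set as the call begins (- or left out, the last holds). The fingers move at their own pace and stop on an object; the grip force is fixed at half the most. Time passes only in rows, so rows that do not move let the fingers close. It gives the time, the measured TCP pose, the force, the opening and the grip force at its end, in the units of the state.
- ctrl.observe(): the state, without advancing time (a new reading comes with each control period).
- ctrl.snapshot(name): name is "scene" or "side" or "wrist"; returns a dict with "pixels" (400x640x3 uint8, red, green, blue), "fx", "fy", "cx", "cy" (pixels), "world_to_cam" (4x4, takes a point from world to camera coordinates). Camera axes: x right, y up, looking along -z (the intrinsics and any distortion apply to the point x, -y, -z); pixel columns grow to the right and rows downward; lengths in m; the calibration is good to about 2 mm. A picture is of the moment at which its call begins. There is no depth.
- ctrl.job_done(): hands the job in; it is judged then, once.
The state is a dict: "t": time; "q": joint angles; "dq": joint speeds; "joint_torque": joint torques, N m; "ee_pos": TCP position; "ee_rot": TCP orientation; "force": force on the tool from outside, world axes, zero at the start; "ft_torque": the same for the moment, N m; "width": finger opening in m; "finger_force": force on a finger pad.
Only numpy, scipy, OpenCV 4.12 (cv2) and the standard library are available. Lean on these libraries where they do the work, as an engineer would, in place of code of your own. Each camera call takes 0.05 s, during which the arm holds its last target. There are 200 camera calls.

## Task

Two desiccant canisters of the air dryer stand in a twin stand, and the cap of the taller one has been left loose. While that canister still sits in its socket, turn its winged cap clockwise until it is fully closed, with the wing parallel to the canister's long sides; then lift the canister out of the stand and hold it up, level and still, with its underside about 12 cm above the dryer's top. Finish while still holding it there, cap closed; leave the shorter canister where it is and do not push the things lying around.

Things in the scene. Friction and masses are not known exactly. Their poses are not given: they have to be found in the camera images.
- stand: Fixed grey block 92 (x) x 214 (y) x 34 (z) mm, a flange 6 mm high and 20 mm long at each y end; origin: centre of its underside, on the dryer's top (z = 0). Two sockets at y = +56 and -56 mm, each 63 (x) x 45 (y) mm, floor 8 mm up, rim 34 mm up. The taller canister stands in one of them, the shorter in the other; which is which varies.
- canister: Taller canister: loose, white, flat-sided body 60 (x, long sides) x 42 (y) x 96 (z) mm, 0.2 to 0.4 kg; upright in a socket with 1.5 mm play all round, so it cannot turn there; its x axis is the stand's. Origin: centre of its underside, z = 8 mm while seated. Its captive cap is a grey disc 40 mm across, 104 to 118 mm above the origin, with a wing on top.
- wing (a point): Centre of the wing on the taller canister's cap, on the canister's z axis, 129 mm above its origin. The wing is an upright bar 34 mm long (this point's x axis) x 10 thick (y) x 22 high, from 118 to 140 mm above the canister's origin. It turns with the cap, which neither rises nor sinks; the canister can be lifted by it.
- cap (a joint): Turn of the taller canister's cap about the canister's z axis, rad. 0 = fully closed, against a stop, wing along the canister's x axis. Positive = loosened, counterclockwise from above; the wing's direction is the canister's x axis turned by this angle. Starts at 0.6 to 1.2, opens to 1.35. Friction about 0.08 N m: it stays where it is left.
- short_canister: The shorter canister, to be left alone: the same shape with a body only 60 mm high; total height 104 mm, its closed cap does not turn (wing along its x axis). Loose, standing in the other socket. Origin: centre of its underside.
- filter_element: White filter element lying on the dryer's top, a cylinder 45 mm across and 88 mm long along its y axis; origin at its underside. Bystander.
- wrench: Adjustable wrench with dark handle lying flat, 49 x 212 (y) x 16 mm, origin at the middle of its underside. Bystander.
- tee_fitting: Small black push-in tee fitting, 33 x 50 x 16 mm, origin at its underside. Bystander.
- torch: Black hand torch lying down, 28 mm across, 99 mm long along its y axis, origin at its underside. Bystander.

How it is judged:
By the outcome, as a careful person would: the job done as asked, in the order asked, and still so for the second after the job is handed in, while the arm keeps its last pose, push and grip.
It also fails if it takes over 35 s, if anything falls off the work surface, if the arm or the gripper's body presses on something with over 40 N, if the wrist force passes 120 N, or if a joint passes its speed limit or range.

## Working session

There is one attempt and no reset: what is moved stays moved. The work goes in short steps, Python scripts to look and compute and a shell command to move; the robot and the scene stay as the last step left them, time stands still between calls to the robot, and variables do not carry over. Pictures are saved under pics/ and viewed, at most 10 in all, crops included, and the job is handed in when it is done.

```bash
mkdir -p pics; cat > h.py <<'E'
import numpy as np, cv2
from plant import ctrl
def snap(name, f):
    s=ctrl.snapshot(name); cv2.imwrite(f'pics/{f}.png', s['pixels'][:,:,::-1]); 
    np.savez(f'pics/{f}.npz', **{k:np.asarray(v) for k,v in s.items()}); return s
def load(f): return dict(np.load(f'pics/{f}.npz'))
def ray(s,u,v):
    M=np.asarray(s['world_to_cam']); R=M[:3,:3]; c=-R.T@M[:3,3]
    d=R.T@np.array([(u-s['cx'])/s['fx'],-(v-s['cy'])/s['fy'],-1]); return c,d/np.linalg.norm(d)
def onz(s,u,v,z):
    c,d=ray(s,u,v); return c+d*(z-c[2])/d[2]
def tri(*obs):
    A=np.zeros((3,3));b=np.zeros(3)
    L=[ray(*o) for o in obs]
    for c,d in L:
        P=np.eye(3)-np.outer(d,d);A+=P;b+=P@c
    p=np.linalg.solve(A,b); return p,[np.linalg.norm((np.eye(3)-np.outer(d,d))@(p-c)) for c,d in L]
def proj(s,p):
    M=np.asarray(s['world_to_cam']); q=M[:3,:3]@np.asarray(p)+M[:3,3]
    return s['cx']+s['fx']*q[0]/-q[2], s['cy']-s['fy']*q[1]/-q[2]
E
python3 - <<'E'
from h import *
np.set_printoptions(precision=4,suppress=True)
for n in ('scene','side','wrist'):
    s=snap(n,n+'0'); print(n,[k for k in s],s['fx'],s['cx'],s['cy'],ray(s,s['cx'],s['cy']))
a=[cv2.imread(f'pics/{n}0.png') for n in ('scene','side','wrist')]
o=ctrl.observe(); print(o)
E
```

```text
scene ['pixels', 'fx', 'fy', 'cx', 'cy', 'world_to_cam'] 374.7860249443264 322.32607104089976 199.44198278515557 (array([0.8211, 0.7175, 0.6789]), array([-0.368 , -0.7081, -0.6027]))
side ['pixels', 'fx', 'fy', 'cx', 'cy', 'world_to_cam'] 362.34406914621985 312.2270342604746 203.92372234400452 (array([0.3115, 0.7834, 0.5026]), array([ 0.1826, -0.8832, -0.432 ]))
wrist ['pixels', 'fx', 'fy', 'cx', 'cy', 'world_to_cam'] 325.6421280843717 319.03248948364893 197.61963978410185 (array([0.0898, 0.5969, 0.3836]), array([ 0.2293, -0.062 , -0.9714]))
{'t': 0.15, 'q': array([ 1.2276,  0.131 ,  1.489 ,  0.    ,  1.523 , -0.0854]), 'dq': array([-0.001 , -0.0023, -0.0035, -0.0014,  0.0004, -0.001 ]), 'joint_torque': array([  0.0001, -56.0474, -49.2336,   0.0768,   0.0305,  -0.0001]), 'ee_pos': array([0.1528, 0.5798, 0.2258]), 'ee_rot': array([ 0.1285,  0.9917, -0.0007, -0.0002]), 'force': array([ 0.3577,  0.479 , -0.0493]), 'ft_torque': array([-0.0375, -0.0311, -0.0615]), 'finger_force': 0.0, 'width': 0.0929872865159513}
```

View pics/scene0.png

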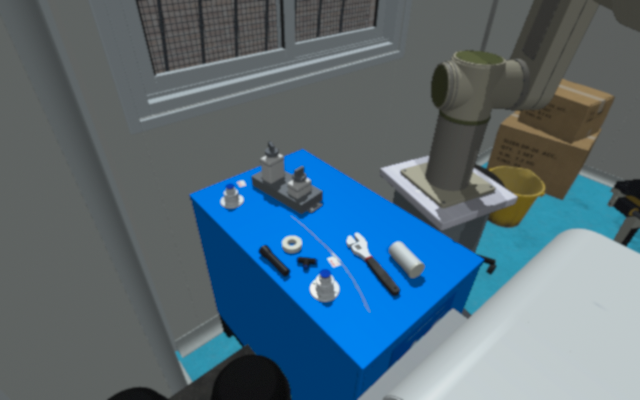

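View pics/side0.png

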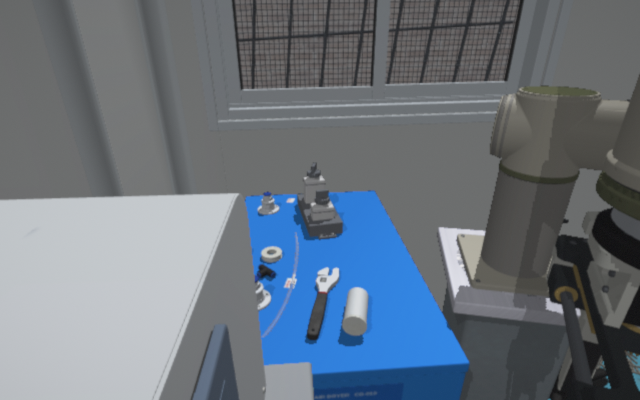

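The scene view shows the stand at about (287,190), with the taller canister at (271,160) and the shorter at (300,185). In the side view they are at (320,215), (314,185) and (320,205). I'll zoom in on both.

```bash
python3 - <<'E'
from h import *
np.set_printoptions(precision=3,suppress=True)
a=cv2.imread('pics/scene0.png')[135:220,240:335]; b=cv2.imread('pics/side0.png')[155:245,285:355]
f=lambda x,k:cv2.resize(x,None,fx=k,fy=k,interpolation=cv2.INTER_CUBIC)
A=f(a,4.2);B=f(b,4.2)
h=max(A.shape[0],B.shape[0]); c=np.zeros((h,A.shape[1]+B.shape[1],3),np.uint8)
c[:A.shape[0],:A.shape[1]]=A;c[:B.shape[0],A.shape[1]:]=B;cv2.imwrite('pics/z0.png',c);print(c.shape,A.shape)
s=load('scene0');d=load('side0')
print(tri((s,270.5,148),(d,314,168)))
E
```

```text
(378, 693, 3) (357, 399, 3)
(array([ 0.512, -0.219,  0.13 ]), [np.float64(0.0014592546778384261), np.float64(0.0014592546778384912)])
```

View pics/z0.png

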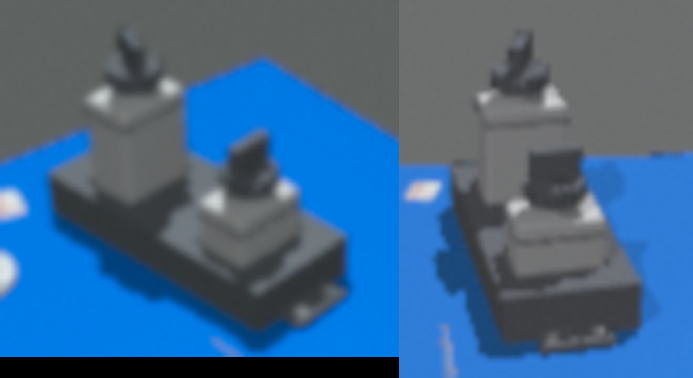

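```bash
python3 - <<'E'
from h import *
np.set_printoptions(precision=3,suppress=True)
s=load('scene0');d=load('side0')
S=lambda x,y:(s,240+x/4.2,135+y/4.2); D=lambda x,y:(d,285+(x-399)/4.2,155+y/4.2)
L,F,R=[onz(*o,0.034) for o in (S(52,175),S(258,292),S(347,236))]; print(L,F,R)
l,r=[onz(*o,0.034) for o in (D(497,297),D(640,284))]; print(l,r)
print('tri FR',tri(S(258,292),D(497,297)),tri(S(347,236),D(640,284)))
print('wing top tall',tri(S(128,45),D(520,50)),'short',tri(S(250,158),D(556,168)))
print('ctr',(L+R)/2,np.degrees(np.arctan2(*(F-L)[1::-1])),np.linalg.norm(F-L),np.linalg.norm(R-F))
o=ctrl.observe();from scipy.spatial.transform import Rotation as Q;print(Q.from_quat(o['ee_rot']).as_matrix())
E
```

```text
[ 0.571 -0.234  0.034] [ 0.491 -0.044  0.034] [ 0.409 -0.076  0.034]
[ 0.494 -0.041  0.034] [ 0.407 -0.073  0.034]
tri FR (array([ 0.493, -0.039,  0.036]), [np.float64(0.0010581298274324157), np.float64(0.0010581298274324289)]) (array([ 0.407, -0.079,  0.031]), [np.float64(0.00035982990157556896), np.float64(0.0003598299015755737)])
wing top tall (array([ 0.512, -0.219,  0.136]), [np.float64(0.00046579585340898884), np.float64(0.0004657958534090925)]) short (array([ 0.467, -0.109,  0.095]), [np.float64(0.0001054750750663826), np.float64(0.00010547507506639822)])
ctr [ 0.49  -0.155  0.034] 112.83078122909946 0.20718841095585028 0.08854119833105495
[[-0.967  0.255 -0.001]
 [ 0.255  0.967 -0.001]
 [ 0.    -0.001 -1.   ]]
```

Wing top is at about (0.512, -0.219, 0.14) and the stand's long axis runs at about 113°. I'll swing over there, turning about the base, then look with the wrist camera.

```bash
python3 -m inch '-0.056 -0.005 0 0.096;-0.056 -0.005 0 0.096;-0.056 -0.005 0 0.096;-0.056 -0.005 0 0.096;-0.056 -0.005 0 0.096;-0.056 -0.005 0 0.096;-0.056 -0.005 0 0.096;-0.056 -0.005 0 0.096;-0.056 -0.005 0 0.096;-0.056 -0.005 0 0.096;-0.056 -0.005 0 0.096;-0.056 -0.005 0 0.096'
```

```text
t: 1.65
ee_pos: [0.5623, 0.0885, 0.2263]
ee_rot: [0.649, 0.761, -0.0, -0.0]
force: [0.2, 0.1, 0.1]
width: 0.0927
finger_force: 0.0
```

```bash
python3 -m inch '-0.0586 -0.0194 0 0;-0.0586 -0.0194 0 0;-0.0586 -0.0194 0 0;-0.0586 -0.0194 0 0;-0.0586 -0.0194 0 0;0 0 0 0.18;0 0 0 0.18;0 0 0 0.18;0 0 0 0'; python3 - <<'E'
from h import *
snap('wrist','w1');snap('side','s1');snap('scene','c1')
E
```

```text
t: 2.78
ee_pos: [0.5131, -0.2144, 0.2263]
ee_rot: [0.827, 0.562, -0.0, -0.0]
force: [-0.7, -1.0, 0.4]
width: 0.093
finger_force: 0.0
```

View pics/w1.png

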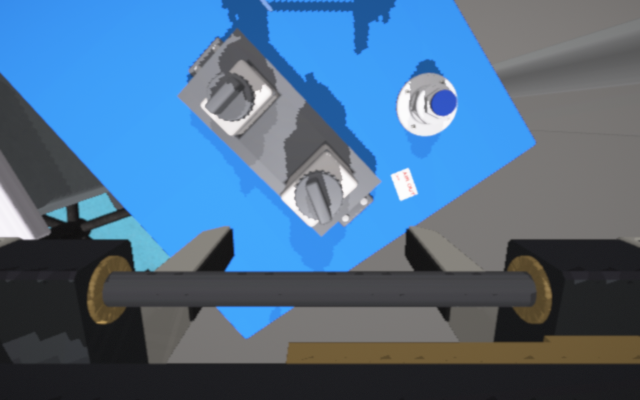

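The wrist view shows the tall canister's cap at (318,195) with its wing about (310,172)-(326,218). The short canister is at (228,99). I'll zoom in to read the edges.

```bash
python3 - <<'E'
from h import *
w=cv2.imread('pics/w1.png')[25:240,175:385]
cv2.imwrite('pics/z1.png',cv2.convertScaleAbs(cv2.resize(w,None,fx=2.79,fy=2.79,interpolation=cv2.INTER_CUBIC),alpha=1.3,beta=20))
E
```

```text
(no output)
```

View pics/z1.png

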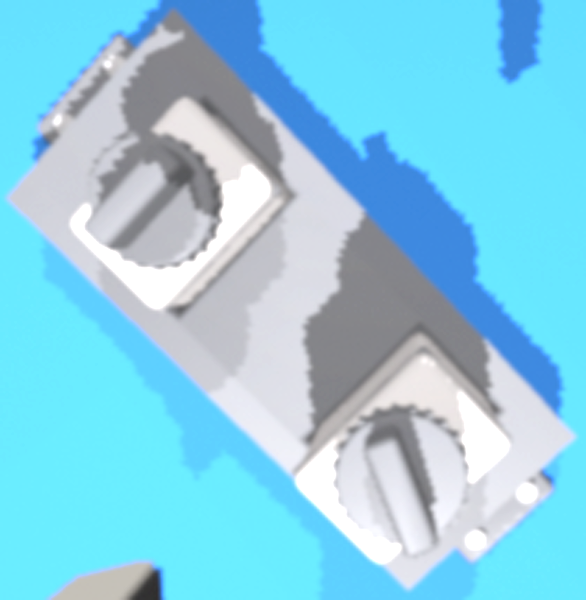

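```bash
python3 - <<'E'
from h import *
np.set_printoptions(precision=4,suppress=True)
s=load('w1'); Z=lambda x,y,z:onz(s,175+x/2.79,25+y/2.79,z)
ang=lambda d:np.degrees(np.arctan2(d[1],d[0]))
L,T,R,B=[Z(*p,0.034) for p in((8,197),(172,10),(577,437),(409,588))]
print(L,T,R,B,'ctr',(L+T+R+B)/4); print('long',ang(L-B),ang(T-R),np.linalg.norm(L-B),np.linalg.norm(T-R),'short',ang(T-L),ang(R-B),np.linalg.norm(T-L),np.linalg.norm(R-B))
a,b,c,d=[Z(*p,0.148) for p in((368,447),(388,437),(411,554),(437,543))]
print('wing',(a+b+c+d)/4,ang((a+b)-(c+d)),ang(a-c),ang(b-d),np.linalg.norm(a-c),np.linalg.norm(b-d),np.linalg.norm(a-b),np.linalg.norm(c-d))
S=load('scene0');D=load('side0')
for p in [(.512,-.215,.148)]: print([proj(q,p) for q in (S,D,s)])
o=ctrl.observe(); print(o['q'])
E
```

```text
[ 0.4107 -0.0791  0.034 ] [ 0.4936 -0.0442  0.034 ] [ 0.5763 -0.2415  0.034 ] [ 0.4921 -0.2755  0.034 ] ctr [ 0.4932 -0.1601  0.034 ]
long 112.50178294672695 112.74801206800366 0.21266600471442074 0.21394183225983437 short 22.82949258305962 22.02276947677595 0.08992649322975181 0.09084761130999813
wing [ 0.5145 -0.2107  0.148 ] 91.05672753955123 89.44974167400926 92.65040200323226 0.031901959205043275 0.032168355456073924 0.0059558933442330495 0.007730879380928221
[(np.float64(270.57656365571285), np.float64(142.78498698031365)), (np.float64(313.39410501826717), np.float64(163.2568141873763)), (np.float64(317.88420705574634), np.float64(209.04463475057784))]
[-0.4876  0.0127  1.6119 -0.      1.5173 -0.1125]
```

Stand yaw is 22.6°, the wing centre is at (0.5145, -0.211) and the wing lies at 91°, so θ≈1.19 rad. I'll turn to square up with the wing, descend partway and take the second view.

```bash
python3 -m inch '0 0 0 -0.132;0 0 0 -0.132;0 0 0 -0.131;0.0032 0.0015 0.02 0;0 0 0.02 0;0 0 0 0' 0.1; python3 - <<'E'
from h import *
snap('wrist','w2')
w=cv2.imread('pics/w2.png')[100:260,200:440]
cv2.imwrite('pics/z2.png',cv2.convertScaleAbs(cv2.resize(w,None,fx=3,fy=3,interpolation=cv2.INTER_CUBIC),alpha=1.1,beta=10))
E
```

```text
t: 3.68
ee_pos: [0.5129, -0.2101, 0.183]
ee_rot: [0.702, 0.712, -0.001, -0.003]
force: [0.1, -0.3, -0.5]
width: 0.0513
finger_force: 0.0
```

View pics/z2.png

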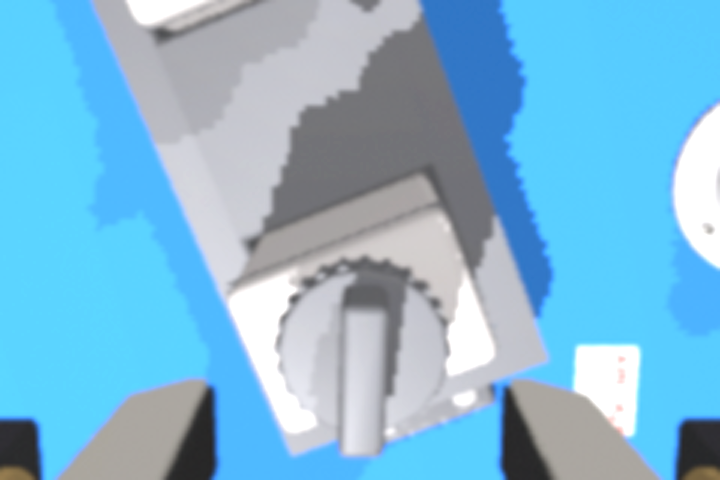

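```bash
python3 - <<'E'
from h import *
np.set_printoptions(precision=4,suppress=True)
s=load('w1');t=load('w2')
A=lambda x,y:(s,175+x/2.79,25+y/2.79); B=lambda x,y:(t,200+x/3,100+y/3)
u=tri(A(378,442),B(365.5,308));v=tri(A(424,548.5),B(361,455));print(u,v)
ang=lambda d:np.degrees(np.arctan2(d[1],d[0]))
a,b=[onz(*B(*p),0.148) for p in((365.5,308),(361,455))];print(a,b,(a+b)/2,ang(a-b),np.linalg.norm(a-b))
E
```

```text
(array([ 0.5143, -0.1944,  0.1494]), [np.float64(4.678361555997365e-05), np.float64(4.678361555992646e-05)]) (array([ 0.5143, -0.2278,  0.1452]), [np.float64(0.0003261545907492262), np.float64(0.00032615459074914827)])
[ 0.5144 -0.1948  0.148 ] [ 0.514  -0.2269  0.148 ] [ 0.5142 -0.2108  0.148 ] 89.32452872437241 0.03213878060189097
```

```bash
python3 -m inch '0 0.001 0.015 0;0 0 0.015 0;0 0 0.014 0;0 0 0 0;0 0 0 0'; python3 -c "
from plant import ctrl;o=ctrl.observe();print(o['ee_pos'],o['ee_rot'],o['force'],o['q'])"
```

```text
t: 4.35
ee_pos: [0.5159, -0.2112, 0.1428]
ee_rot: [0.701, 0.713, 0.0, 0.0]
force: [0.4, -0.4, -0.3]
width: 0.0511
finger_force: 0.0
[ 0.51592975 -0.21122339  0.14283729] [7.01448401e-01 7.12720231e-01 3.06634375e-05 1.04508602e-04] [ 0.36419248 -0.40144544 -0.26832399] [-4.80553972e-01  7.08190566e-02  1.70689806e+00 -2.55468201e-06
  1.36365772e+00 -4.96494391e-01]
```

```bash
python3 -m inch '0 -0.0015 0.0045 0;0 0 0 0;0 0 0 0'; python3 -m inch '0 0 0 0;0 0 0 0;0 0 0 0;0 0 0 0' -1; python3 -c "
from h import *;snap('wrist','w3');snap('side','s3');o=ctrl.observe();print(o['ft_torque'],o['q'])"
```

```text
t: 4.72
ee_pos: [0.5144, -0.2112, 0.1383]
ee_rot: [0.701, 0.713, 0.0, 0.0]
force: [-0.6, 0.0, 1.0]
width: 0.0512
finger_force: 0.0
t: 5.22
ee_pos: [0.5143, -0.2112, 0.1381]
ee_rot: [0.701, 0.713, -0.0, 0.0]
force: [-0.0, 0.1, 0.3]
width: 0.016
finger_force: 0.0
[-0.22420472  0.17760381 -0.02290388] [-4.81848978e-01  7.11183938e-02  1.71551103e+00 -1.88722286e-04
  1.35508465e+00 -4.97823252e-01]
```

```bash
python3 -m inch '0 0 0 0;0 0 0 0;0 0 0 0.1;0 0 0 0.1;0 0 0 0.1;0 0 0 0.1;0 0 0 0.1;0 0 0 0.1;0 0 0 0'; python3 -c "
from h import *;o=ctrl.observe();print(o['ft_torque'],o['q'])"
```

```text
t: 6.45
ee_pos: [0.5143, -0.211, 0.1381]
ee_rot: [0.881, 0.474, 0.0, -0.0]
force: [0.2, -0.2, -0.6]
width: 0.0098
finger_force: 29.9
[-0.05799286  0.02892621 -0.04306631] [-4.81712644e-01  7.11785308e-02  1.71558255e+00  1.94549083e-04
  1.35489128e+00  1.01586315e-01]
```

```bash
python3 -m inch '0 0 0 0.1;0 0 0 0.1;0 0 0 0.1;0 0 0 0.1;0 0 0 0.1;0 0 0 0.05;0 0 0 0'; python3 -c "
from h import *;o=ctrl.observe();print(o['ft_torque'],o['ee_rot'])"; python3 -m inch '0 0 0 0.025;0 0 0 0.025;0 0 0 0'; python3 -c "
from h import *;o=ctrl.observe();print(o['ft_torque'],o['ee_rot'])"
```

```text
t: 7.32
ee_pos: [0.5143, -0.2111, 0.1381]
ee_rot: [0.976, 0.218, 0.0, -0.0]
force: [0.1, 0.1, -0.4]
width: 0.0096
finger_force: 29.9
[-0.11405392  0.01375561 -0.04031601] [ 9.75989679e-01  2.17816763e-01  6.02075691e-05 -1.09767111e-05]
t: 7.7
ee_pos: [0.5143, -0.2111, 0.138]
ee_rot: [0.981, 0.192, -0.0, -0.0]
force: [0.5, -0.3, -1.2]
width: 0.0097
finger_force: 30.0
[-0.16314576  0.01042444  0.05495309] [ 9.81359141e-01  1.92182816e-01 -3.75404868e-05 -2.92268117e-05]
```

```bash
python3 -m inch '0 0 0 0.025;0 0 0 0.025;0 0 0 0'; python3 -c "
from h import *;o=ctrl.observe();print(o['ft_torque'],o['ee_rot'])"; python3 -m inch '0 0 0 0.025;0 0 0 0.025;0 0 0 0';  python3 -c "
from h import *;o=ctrl.observe();print(o['ft_torque'],o['ee_rot']);snap('wrist','w4')
w=cv2.imread('pics/w4.png')[60:260,180:460]
cv2.imwrite('pics/z4.png',cv2.resize(w,None,fx=2.8,fy=2.8,interpolation=cv2.INTER_CUBIC))"
```

```text
t: 8.07
ee_pos: [0.5143, -0.2111, 0.1381]
ee_rot: [0.986, 0.167, -0.0, -0.0]
force: [0.3, -0.9, -1.9]
width: 0.0099
finger_force: 30.0
[-0.17856258 -0.0830774   0.1234445 ] [ 9.85889199e-01  1.67399178e-01 -4.76191809e-05 -1.61885543e-05]
t: 8.45
ee_pos: [0.5143, -0.2111, 0.1381]
ee_rot: [0.99, 0.143, -0.0, 0.0]
force: [1.0, -0.5, -2.8]
width: 0.01
finger_force: 30.9
[-0.15050048  0.07212125  0.61668458] [ 9.89750852e-01  1.42804926e-01 -6.52766869e-05  4.52773464e-06]
```

View pics/z4.png

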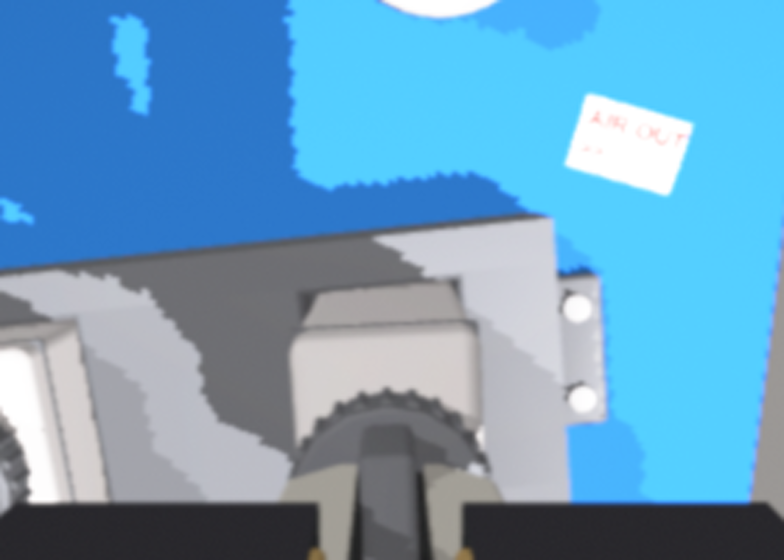

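```bash
python3 -m inch '0 0 0 -0.025;0 0 0 -0.025;0 0 0 0'; python3 -c "
from h import *;o=ctrl.observe();print(o['ft_torque'],o['force'],o['ee_rot'])"
```

```text
t: 8.88
ee_pos: [0.5142, -0.2111, 0.1381]
ee_rot: [0.986, 0.168, -0.0, -0.0]
force: [0.2, -1.2, -1.9]
width: 0.0095
finger_force: 30.0
[-0.13631665 -0.05191493  0.06479675] [ 0.18995201 -1.17256481 -1.87249934] [ 9.85826835e-01  1.67766042e-01 -3.48713900e-05 -7.16386895e-05]
```

```bash
python3 -m inch '0 0 0 -0.025;0 0 0 0'; python3 -c "
from h import *;o=ctrl.observe();print(o['ft_torque'])"; python3 -m inch '0 0 -0.002 0;0 0 -0.003 0;0 0 -0.005 0;0 0 -0.005 0;0 0 0 0';python3 -c "
from h import *;o=ctrl.observe();print(o['ft_torque'])"
```

```text
t: 9.12
ee_pos: [0.5142, -0.2111, 0.1381]
ee_rot: [0.984, 0.18, -0.0, -0.0]
force: [-0.2, 0.5, -3.4]
width: 0.0101
finger_force: 29.9
[-0.07026712  0.06607162  0.04083301]
t: 9.75
ee_pos: [0.5147, -0.2114, 0.154]
ee_rot: [0.984, 0.18, 0.001, 0.0]
force: [0.4, 0.8, -3.9]
width: 0.0098
finger_force: 29.9
[-0.03809529  0.1309694  -0.00792527]
```

```bash
python3 -m inch '0 0 -0.008 0;0 0 -0.012 0;0 0 -0.015 0;0 0 -0.015 0;0 0 -0.015 0;0 0 -0.015 0;0 0 -0.01 0;0 0 -0.006 0;0 0 0 0;0 0 0 0;0 0 0 0'; python3 - <<'E'
from h import *
o=ctrl.observe();print(o['ft_torque'],o['force'],o['ee_rot'])
for n,f in(('wrist','w5'),('scene','c5'),('side','s5')): snap(n,f)
w=cv2.imread('pics/w5.png')[60:260,180:460]
f=lambda x,k:cv2.resize(x,None,fx=k,fy=k,interpolation=cv2.INTER_CUBIC)
a=cv2.imread('pics/scene0.png')
W=f(w,1.45)
A=f(cv2.imread('pics/c5.png')[80:210,220:330],3.4);B=f(cv2.imread('pics/s5.png')[95:225,270:380],3.4)
c=np.hstack([A,B]); c=np.vstack([c]); 
cv2.imwrite('pics/z5.png',c); cv2.imwrite('pics/z5w.png',f(w,2.8)); print(c.shape)
E
```

```text
t: 11.12
ee_pos: [0.514, -0.211, 0.2484]
ee_rot: [0.984, 0.18, -0.0, -0.0]
force: [-0.5, -1.0, -4.1]
width: 0.0099
finger_force: 29.9
[ 0.00676907  0.15371139 -0.00913768] [-0.4668709  -0.97756319 -4.08273754] [ 9.83683626e-01  1.79905927e-01 -4.91403470e-04 -3.74079908e-04]
(442, 748, 3)
```

View pics/z5.png

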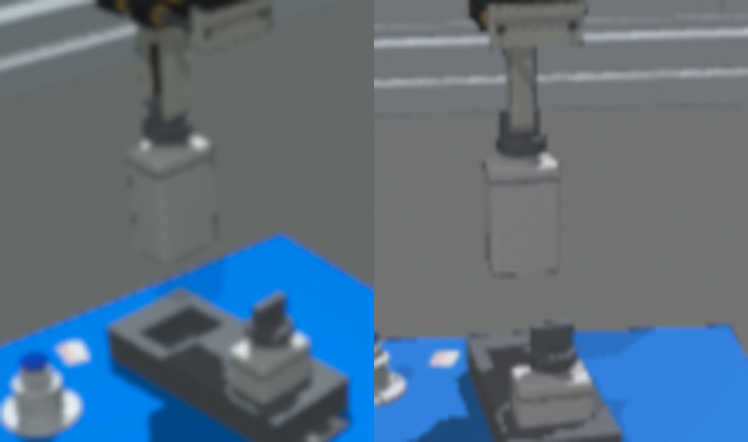

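View pics/z5w.png

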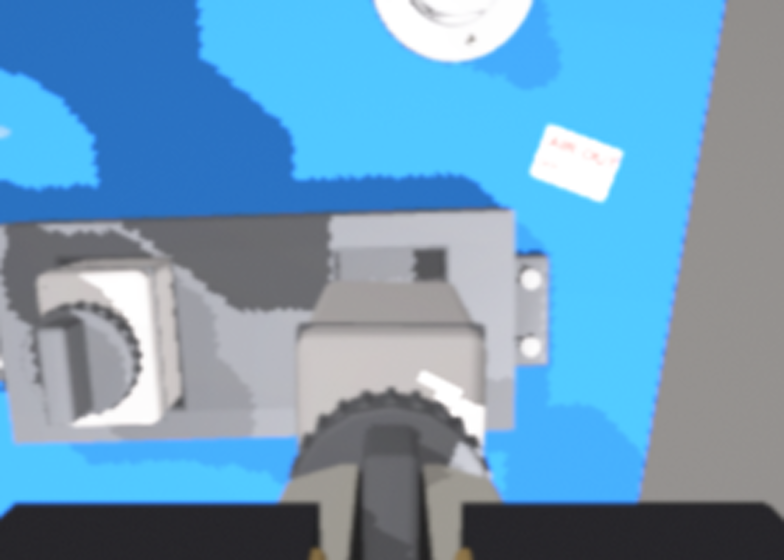

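The lifted canister appears upright, with its front edge (305,327)-(480,327) horizontal in the gripper frame and the wing square to it. The short canister is still seated. I'll check level and height numerically.

```bash
python3 - <<'E'
from h import *
np.set_printoptions(precision=3,suppress=True)
c=load('c5');d=load('s5')
a=np.radians(20.8);X=np.array([np.cos(a),np.sin(a),0]);Y=np.array([-X[1],X[0],0]);o=np.array([.514,-.211,.1185])
for z in(0,.096):
  for i,j in((1,1),(-1,1),(1,-1)):
    p=o+X*.03*i+Y*.021*j+[0,0,z]; u=proj(c,p);v=proj(d,p)
    print(z,i,j,'scene zoom',(np.array(u)-[220,80])*3.4,'side zoom',(np.array(v)-[270,95])*3.4+[374,0])
print(tri((c,220+175/3.4,80+262/3.4),(d,270+(492-374)/3.4,95+273/3.4)))
n=ctrl.observe();print(n['t'],n['ee_pos'],abs(n['dq']).max())
E
```

```text
0 1 1 scene zoom [162.891 267.511] side zoom [488.645 276.528]
0 -1 1 scene zoom [215.353 242.46 ] side zoom [557.189 271.214]
0 1 -1 scene zoom [130.968 249.774] side zoom [481.76  259.734]
0.096 1 1 scene zoom [155.203 164.122] side zoom [485.434 167.813]
0.096 -1 1 scene zoom [210.796 141.195] side zoom [556.776 163.194]
0.096 1 -1 scene zoom [121.675 147.613] side zoom [478.391 154.215]
(array([ 0.528, -0.168,  0.128]), [np.float64(0.0010663509384816886), np.float64(0.0010663509384815258)])
11.275 [ 0.514 -0.211  0.249] 0.0044802083981089905
```

```bash
python3 -c "
from plant import ctrl;print(ctrl.job_done())"
```

```text
the job is handed in; nothing more can be done
None
```

I closed the taller canister's cap to its stop while it was still seated, then lifted the canister, and handed the job in at about 11.3 s of the 35 s. It was held level and still with its underside about 12 cm up, and the shorter canister stayed in its socket.

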